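# Hold a jar down in the date coder's sprung nest

### The job

Take the smallest of the three brass-lidded jars and, without banging it, lower it upright into the round nest of the date coder. Press it down against the sprung ejector until its base sits firmly on the steel stop ring, and finish while still holding it down there so that the coder can print its date; released, the ejector would lift it again. Leave the other jars, the gift box and the tape roll where they are.

Things in the scene. Friction and masses are not known exactly. Their poses are not given: they have to be found in the camera images.
- small_jar: the smallest jar: clear plastic full of nuts, flat brass screw lid; round, body and lid both 54 mm in diameter, 92 mm tall, the lid being the top 18 mm (from 62 to 74 mm up a narrower shoulder, 44 mm at the neck); foot tapered over its lowest 5 mm; 130 to 250 g; stands upright on the table. Origin: centre of its underside, z up along its axis
- coder: bench date coder, fixed: aluminium base plate 250 x 200 mm, 12 mm thick, carrying a black square nest block 94 x 94 mm, top 46 mm above the table, with a vertical round bore of 57 mm diameter (4 mm lead-in chamfer) for the small jar. Origin: on the bore axis at table height; +x from the bore to the print head, z up
- nest_mouth (a point): centre of the bore's mouth, at the top of the black nest block (46 mm above the table); axes as the coder's
- stop_ring: flat steel ring lying at the bottom of the bore, the hard stop for the jar's base: outer diameter 55 mm, hole 38 mm, 8 mm thick. Origin: centre of its underside; its upper face is 8 mm above that (20 mm above the table, 26 mm below the nest's mouth)
- ejector (a joint): sprung ejector, a 32 mm steel disc in the middle of the stop ring that is pushed straight down by the jar: 0 when fully up (disc top 14 mm above the stop ring's face, 12 mm below the nest's mouth), grows as it is pressed, 0.014 when the jar's base meets the stop ring; the spring pushes up with 4.5 N at 0 and 8 N at 0.014, more than the jar weighs, so that a released jar rises again
- wide_jar: bystander: larger jar of the same make, 76 mm diameter, 100 mm tall; origin centre of its underside
- tall_jar: bystander: larger jar of the same make, 72 mm diameter, 112 mm tall; origin centre of its underside
- gift_box: bystander: closed light-blue rigid gift box, 90 x 110 mm, 60 mm tall; origin centre of its underside
- tape_roll: bystander: roll of brown packing tape lying flat, 104 mm diameter, 48 mm tall; origin centre of its underside
- print_head (a point): centre of the top of the coder's grey print head, 66 x 38 mm, 78 mm above the table, 78 mm from the bore axis on the coder's +x side; its nozzle snout (24 mm wide, 52 to 72 mm above the table) ends 34 mm from that axis, 7 mm clear of a seated jar; fixed; behind it a two-bar rail and a black hose that arches to 105 mm, beyond 110 mm from the axis
- control_box (a point): centre of the top of the coder's grey control box, 150 x 110 mm, 88 mm above the table, its near side 120 mm from the bore axis on the coder's +y side; fixed

How it is judged:
On the way:
1. the small jar has entered the nest's bore upright (horizontal distance between small_jar and nest_mouth below 0.004 m and z of small_jar in the frame of nest_mouth below -0.004 m and angle between small_jar's own z axis and vertical below 0.15 rad), for 0.1 s.
At the end, for the whole second after the job is handed in: through the last second the robot holds the small jar down in the nest: upright (0.06 rad), centred (3 mm), at rest, ejector pressed at least 12.5 mm, base on the stop ring (1.5 mm) and pushing on it with over 1.5 N, the robot touching the jar with over 4 N (contact force between small_jar and stop_ring above 1.5 N and value of joint ejector above 0.0125 m and horizontal distance between small_jar and stop_ring below 0.003 m and z of small_jar in the frame of stop_ring below 0.0095 m and angle between small_jar's own z axis and vertical below 0.06 rad and linear speed of small_jar below 0.01 m/s and contact force between any of the fingers, the arm and small_jar above 4 N); the arm keeps its last pose, push and grip.
It fails at once if the jar is banged or rammed (more than 60 N between it and the coder, or 60 N on the table) (contact force between small_jar and coder above 60 N or contact force between small_jar and table above 60 N).
It fails at once if another jar, the gift box or the tape roll is moved by more than 20 mm or knocked over (distance of any of wide_jar, tall_jar, gift_box, tape_roll from where it was at the start of the episode above 0.02 m or angle between any of wide_jar, tall_jar's own z axis and vertical above 0.3 rad).
It also fails if it takes over 51 s, if anything falls off the work surface, if the arm or the gripper's body presses on something with over 40 N, if the wrist force passes 120 N, or if a joint passes its speed limit or range.

### The arm

A 6-joint arm with a two-finger parallel gripper is mounted at the origin on the work surface. World frame = base frame: x ahead of the robot, y to its left, z up, the work surface at z = 0. Lengths are in m, angles in rad, forces in N, time in s.
With the tool pointing down it reaches from about 0.325 to 0.75 m from the base axis. Payload 7.6 kg.
Tool frame: the origin (TCP) lies at the very end of the fingers, on their centre line; the grasp point (between the pads) lies 19 mm behind it; z points along the fingers, y is the line along which they close (so a half turn about z gives the same grasp; the last joint's range is limited). The gripper opens to 85 mm and grips with 20 to 120 N. Pads are 22 mm wide; open, the fingers measure 114 mm over their backs; the gripper's body (76 mm by 85 mm) begins 54 mm behind the grasp point. The pads swing forward as they close: fully open they stand 13 mm farther back than shut.
Start: joints at [1.261, 0.052, 1.401, -0, 1.689, -0.07], TCP at [0.125, 0.51, 0.231] pointing down, gripper open.
Joint ranges: [-2.9, 2.9], [-0.91, 2.17], [0.12, 2.37], [-1.06, 4.2], [0.26, 2.73], [-2.93, 2.93]. Speed limits (rad/s): [2.57, 2.57, 3.01, 3.14, 3.14, 3.14].

### API

Orientations are given as [roll, pitch, yaw] about the fixed x, y, z axes, in that order (R = Rz(yaw) Ry(pitch) Rx(roll)).
In Python, from station import get_state, capture, camera_params, job gives the robot as it stands.
- The arm moves only by the tool servo_tool, never from a script. Its argument "targets" is a list of rows, each a list of 2 entries, a list of its own where there are three numbers: the shift along the tool's x, y, z in units of 25 cm (1.0 is 25 cm), then the turn, a rotation vector about the tool's x, y, z in units of 90 degrees (1.0 is 90 degrees). In form: [[[dx, dy, dz], [rx, ry, rz]], ...]. A call has 1 to 20 rows; each row shifts and turns the commanded pose from where the row before left it, along the tool's axes as they then stand; what a row does not reach is not made up. A row lasts 1/12 s, in which the tool goes at most 41.7 mm and 7.16 degrees, less where a joint would pass 70% of its speed; a pose out of reach is approached as far as the arm can. A call with a number of a shift or a turn outside -1 to 1 is refused whole. A call with a gripper value outside its range is refused whole. "jaw" is the opening, from 0 (shut) to 1 (fully open), set as the call begins (left out, the last holds). The fingers move at their own pace and stop on an object; "grip_force" is the grip in N (left out, the last holds). Time passes only in rows, so rows that do not move let the fingers close. It gives the time, the measured TCP pose, the force, the opening and the grip force at its end, in the units of the state.
- get_state(): the state, without advancing time (a new reading comes with each control period).
- capture(name): name is "scene" or "top" or "wrist"; returns the picture (480x640x3 uint8, blue, green, red); there is no depth.
- camera_params(name): a dict with "camera_matrix" (3x3 intrinsics, pixels), "dist_coeffs" ([k1, k2, p1, p2, k3] as OpenCV has them; the pictures are not rectified), "camera_from_world" (4x4, takes a point from world to camera coordinates); the wrist camera has in their place "hand_eye" (4x4, takes a point from camera to tool coordinates, whose origin is the TCP and whose axes are the flange's). Camera axes: x right, y up, looking along -z (the intrinsics and any distortion apply to the point x, -y, -z); pixel columns grow to the right and rows downward; lengths in m; the calibration is good to about 2 mm. A picture is of the moment at which its call begins: read the wrist's pose just before it. camera_params takes no time and is no camera call.
- job.close_job(): hands the job in; it is judged then, once.
The state is a dict: "time": time; "joint_pos": joint angles; "dq": joint speeds; "effort": joint torques, N m; "tool_pos": TCP position; "ee_rot": TCP orientation; "force": force on the tool from outside, world axes, zero at the start; "ft_torque": the same for the moment, N m; "gripper_width": opening from 0.0 (shut) to 1.0 (fully open); "finger_force": force on a finger pad.
Only numpy, scipy, OpenCV 4.12 (cv2) and the standard library are available. Lean on these libraries where they do the work, as an engineer would, in place of code of your own. Each camera call takes 0.05 s, during which the arm holds its last target. There are 200 camera calls.

## Working session

There is one attempt and no reset: what is moved stays moved. The work goes in short steps, Python scripts to look and compute and a tool call to move; the robot and the scene stay as the last step left them, time stands still between calls to the robot, and variables do not carry over. Pictures are saved under pics/ and viewed, at most 10 in all, crops included, and the job is handed in when it is done.

Besides the shell and the picture viewer there is one more tool, called after "Request:" by a JSON object that holds its "fn" and its "kwargs", one argument or row to a line. servo_tool: Moves the arm, as the interface text tells. Its arguments: {"type":"object","properties":{"targets":{"type":"array"},"jaw":{"type":"number"},"grip_force":{"type":"number"}},"required":["targets"]}

```bash
mkdir -p pics; python3 - <<'E'
from station import *
import cv2, numpy as np
s=get_state(); print(s)
a=capture("scene"); b=capture("top"); c=capture("wrist")
for n,i in zip(("scene","top","wrist"),(a,b,c)): cv2.imwrite(f"pics/{n}0.png",i)
for n in ("scene","top","wrist"):
    print(n,{k:np.round(v,4).tolist() for k,v in camera_params(n).items()})
E
```

```text
{'time': 0.0, 'joint_pos': array([ 1.26069129e+00,  5.28286944e-02,  1.40172075e+00,  1.48372686e-05,
        1.68859669e+00, -7.03017699e-02]), 'dq': array([-0.00047659,  0.00069082,  0.00058612,  0.00088784,  0.00092039,
        0.00076824]), 'effort': array([ 2.44691191e-04, -3.81673157e+01, -3.60182548e+01, -1.97726135e-04,
        6.35673234e-03, -3.09152324e-05]), 'tool_pos': array([0.124577  , 0.50969878, 0.23047866]), 'ee_rot': array([-3.14004404e+00, -1.23823611e-04,  2.90179102e+00]), 'force': array([ 0.74383763,  0.01697033, -0.09913312]), 'ft_torque': array([-0.01236474,  0.02451258, -0.04811746]), 'finger_force': 0.0, 'gripper_width': 1.0018641648578483}
scene {'camera_matrix': [[466.5752, 0.0, 323.3303], [0.0, 466.5752, 247.7058], [0.0, 0.0, 1.0]], 'dist_coeffs': [-0.0032, 0.0, 0.0, 0.0, 0.0], 'camera_from_world': [[-0.291, 0.9567, 0.0049, 0.1657], [-0.6732, -0.2084, 0.7095, 0.3458], [0.6798, 0.2031, 0.7047, -1.6381], [0.0, 0.0, 0.0, 1.0]]}
top {'camera_matrix': [[604.9212, 0.0, 324.0443], [0.0, 604.9212, 240.2277], [0.0, 0.0, 1.0]], 'dist_coeffs': [-0.0827, 0.0, 0.0, 0.0, 0.0], 'camera_from_world': [[-0.0866, -0.9962, -0.0029, 0.0284], [0.9704, -0.085, 0.2263, -0.5933], [-0.2257, 0.0167, 0.9741, -1.3537], [0.0, 0.0, 0.0, 1.0]]}
wrist {'camera_matrix': [[367.841, 0.0, 317.0479], [0.0, 367.841, 240.4124], [0.0, 0.0, 1.0]], 'dist_coeffs': [-0.0225, 0.0, 0.0, 0.0, 0.0], 'hand_eye': [[0.0006, 0.9648, 0.2628, 0.0658], [1.0, -0.0008, 0.0006, 0.0009], [0.0008, 0.2628, -0.9648, -0.1433], [0.0, 0.0, 0.0, 1.0]]}
```

View pics/top0.png

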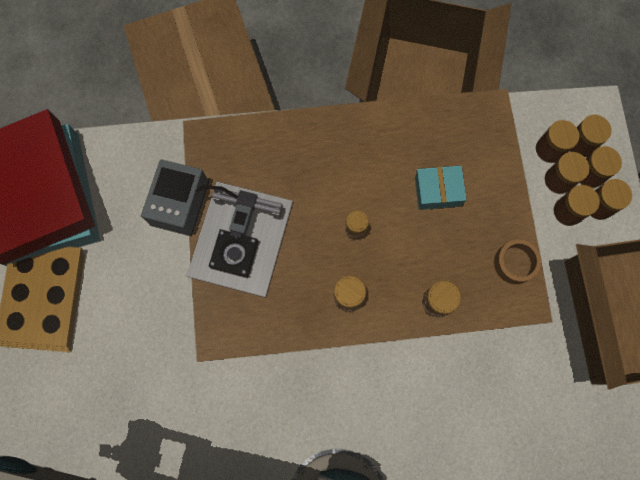

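View pics/scene0.png

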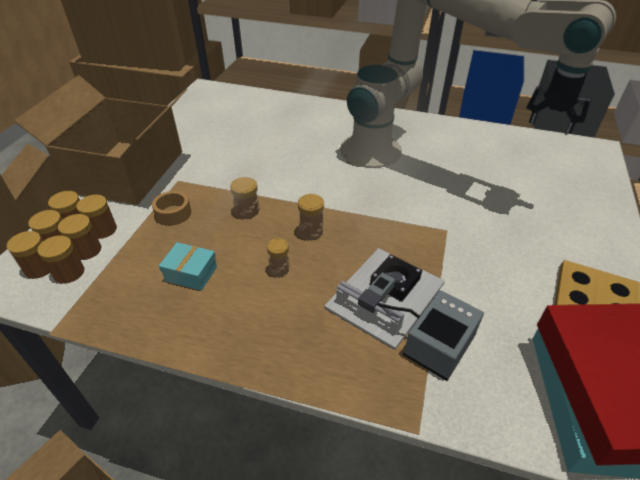

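The top view shows the small jar's lid at about (357,222), the wide jar at (350,292), the tall jar at (444,297) and the nest bore at (234,254), with the print head above the bore in the picture (world +x). In the scene view the small jar is at (278,250) and the bore at about (398,275).

```bash
cat > h.py <<'E'
import cv2, numpy as np
from scipy.spatial.transform import Rotation as R
from station import *
def pose(s):
    T=np.eye(4); T[:3,:3]=R.from_euler('xyz',s['ee_rot']).as_matrix(); T[:3,3]=s['tool_pos']; return T
def cast(name,px,z,s=None):
    p=camera_params(name)
    W=pose(s)@np.array(p['hand_eye']) if name=='wrist' else np.linalg.inv(np.array(p['camera_from_world']))
    u=cv2.undistortPoints(np.array(px,float).reshape(-1,1,2),np.array(p['camera_matrix']),np.array(p['dist_coeffs'])).reshape(-1,2)
    d=np.c_[u[:,0],-u[:,1],-np.ones(len(u))]@W[:3,:3].T
    return W[:3,3]+d*((z-W[2,3])/d[:,2])[:,None]
def brass(img):
    h=cv2.cvtColor(img,cv2.COLOR_BGR2HSV); return cv2.inRange(h,(12,110,110),(28,255,255))
E
python3 - <<'E'
from h import *
b=cv2.imread('pics/top0.png'); m=brass(b); cv2.imwrite('/tmp/m.png',m)
n,l,st,c=cv2.connectedComponentsWithStats(m)
for i in range(1,n):
    x,y,w,h,a=st[i]
    if a>150 and 300<c[i][0]<500 and 180<c[i][1]<330: print(c[i],st[i],cast('top',c[i],0.092))
# dark nest block
g=cv2.cvtColor(b,cv2.COLOR_BGR2GRAY)
print('nest',cast('top',[[234,254],[242,215]],0.046))
v=np.hstack([cv2.resize(b[180:310,180:310],None,fx=3,fy=3,interpolation=2),cv2.resize(cv2.merge([m]*3)[180:310,300:430],None,fx=3,fy=3)])
cv2.imwrite('pics/v1.png',v)
E
```

```text
[349.73474686 196.4257897 ] [ 299  158  107   74 2311] [[ 0.68798636 -0.09220016  0.092     ]]
[396.55136986 238.05907534] [ 371  208   65   55 1168] [[ 0.57845792 -0.19045765  0.092     ]]
[348.54355828 289.85521472] [329 270  36  37 815] [[ 0.46800621 -0.06824721  0.092     ]]
[444.21428571 296.32929782] [428 280  33  33 826] [[ 0.43400903 -0.28316721  0.092     ]]
[378.48532215 324.52611514] [ 311  297  150   51 2623] [[ 0.38404201 -0.12768207  0.092     ]]
nest [[0.58378552 0.19277932 0.046     ]
 [0.67825659 0.16837455 0.046     ]]
```

View pics/v1.png

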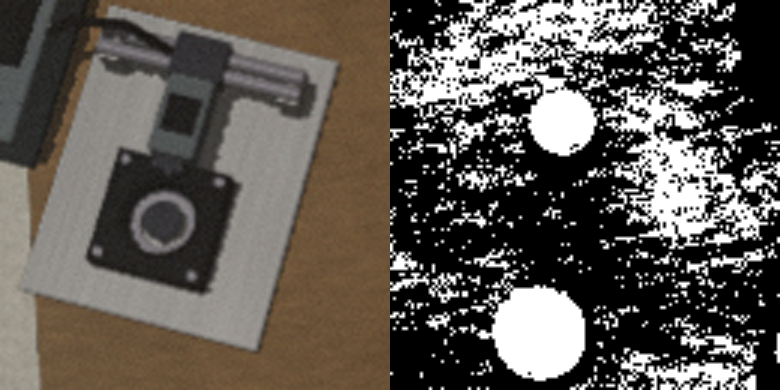

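The crop shows the nest screws at (125,160), (220,182), (97,252) and (193,276), so the bore centre is near pixel (233,252.5). The small lid is at pixel (357.3,220.5).

```bash
python3 - <<'E'
from h import *
s=get_state(); print(s['time'])
j=cast('top',[[357.3,220.5]],.092)[0]
sc=180+np.array([[125,160],[220,182],[97,252],[193,276]])/3
q=cast('top',sc,.046); n=q.mean(0); print('jar',j,'nest',n)
d=q[0]+q[1]-q[2]-q[3]; print('coder yaw',np.arctan2(d[1],d[0]))
T=pose(s); print('shift to above jar, units',T[:3,:3].T@(np.r_[j[:2],.20]-T[:3,3])/.25)
E
```

```text
0.15
jar [ 0.62817466 -0.10409784  0.092     ] nest [0.58788975 0.19520144 0.046     ]
coder yaw -0.3382278185400545
shift to above jar, units [-2.5399047  -1.90653949  0.12474699]
```

Request:
{"fn": "servo_tool", "kwargs": {
  "targets": [
    [[-0.06,-0.045,0],[0,0,0]],
    [[-0.13,-0.0975,0],[0,0,0]],
    [[-0.13,-0.0975,0],[0,0,0]],
    [[-0.13,-0.0975,0],[0,0,0]],
    [[-0.13,-0.0975,0],[0,0,0]],
    [[-0.13,-0.0975,0],[0,0,0]],
    [[-0.13,-0.0975,0],[0,0,0]],
    [[-0.13,-0.0975,0],[0,0,0]],
    [[-0.13,-0.0975,0],[0,0,0]],
    [[-0.13,-0.0975,0],[0,0,0]],
    [[-0.13,-0.0975,0],[0,0,0]],
    [[-0.13,-0.0975,0],[0,0,0]],
    [[-0.13,-0.0975,0],[0,0,0]],
    [[-0.13,-0.0975,0],[0,0,0]],
    [[-0.13,-0.0975,0],[0,0,0]],
    [[-0.13,-0.0975,0],[0,0,0]],
    [[-0.13,-0.0975,0],[0,0,0]],
    [[-0.13,-0.0975,0],[0,0,0]],
    [[-0.13,-0.0975,0],[0,0,0]],
    [[-0.06,-0.045,0],[0,0,0]]
  ],
  "jaw": 1
}}

```text
time: 1.82
tool_pos: [0.6139, -0.088, 0.2298]
ee_rot: [-3.141, -0.001, 2.899]
force: [-1.1, 0.8, -0.6]
gripper_width: 1.001
finger_force: 0.0
```

Request:
{"fn": "servo_tool", "kwargs": {
  "targets": [
    [[0,0,0],[0,0,0]],
    [[0,0,0],[0,0,0]],
    [[0,0,0],[0,0,0]]
  ]
}}

```text
time: 2.07
tool_pos: [0.6121, -0.0834, 0.231]
ee_rot: [3.141, -0.001, 2.902]
force: [-0.1, -0.9, 0.4]
gripper_width: 1.002
finger_force: 0.0
```

```bash
python3 - <<'E'
from h import *
s=get_state(); w=capture('wrist'); cv2.imwrite('pics/w1.png',w)
m=cv2.morphologyEx(brass(w),cv2.MORPH_OPEN,np.ones((9,9)))
n,l,st,c=cv2.connectedComponentsWithStats(m)
T=pose(s); print(s['time'],s['tool_pos'],s['ee_rot'])
for i in range(1,n):
    if st[i][4]>800:
        p=cast('wrist',c[i],.092,s)[0]; print(c[i],st[i],p,(T[:3,:3].T@(p-T[:3,3]))/.25)
E
```

```text
2.0667 [ 0.6121495  -0.08339739  0.23101574] [ 3.14121875e+00 -8.22508472e-04  2.90232103e+00]
[284.36828208  29.84078906] [ 228    0  112   69 6438] [ 0.4706938  -0.07147435  0.092     ] [ 0.56054826 -0.08797185  0.55649133]
[21.05810398 58.54199012] [   0    2   51  109 4251] [ 0.44212722 -0.2589001   0.092     ] [ 0.49388333 -0.84339692  0.55615404]
[298.25836379 249.77593478] [ 265  216   67   67 3557] [ 0.6269532  -0.10167539  0.092     ] [-0.07531234 -0.05720339  0.55597983]
```

View pics/w1.png

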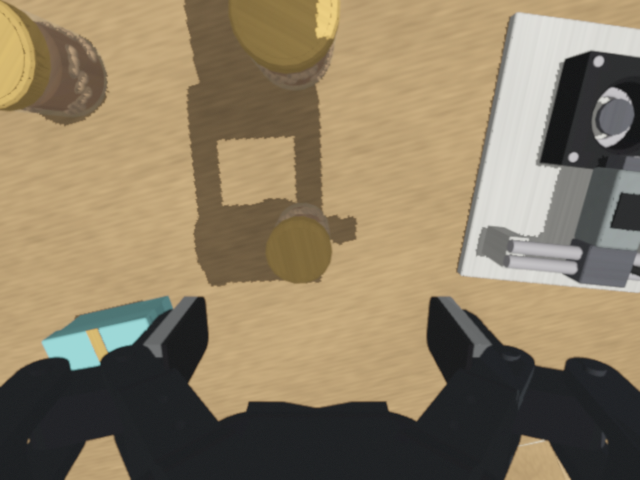

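The wrist view shows the small lid at (298,250), centred between the open fingers, with the wide jar at the top (284,30) and the nest at the right (612,115). The two cameras agree on the jar to about 2 mm, so I descend.

Request:
{"fn": "servo_tool", "kwargs": {
  "targets": [
    [[-0.02,-0.015,0.02],[0,0,0]],
    [[-0.03,-0.025,0.07],[0,0,0]],
    [[-0.025,-0.017,0.1],[0,0,0]],
    [[0,0,0.1],[0,0,0]],
    [[0,0,0.1],[0,0,0]],
    [[0,0,0.1],[0,0,0]],
    [[0,0,0.09],[0,0,0]],
    [[0,0,0.06],[0,0,0]],
    [[0,0,0.03],[0,0,0]],
    [[0,0,0.015],[0,0,0]],
    [[0,0,0],[0,0,0]],
    [[0,0,0],[0,0,0]]
  ]
}}

```text
time: 3.12
tool_pos: [0.628, -0.1023, 0.0614]
ee_rot: [3.141, 0.002, 2.902]
force: [0.7, -0.8, 1.1]
gripper_width: 1.004
finger_force: 0.0
```

Request:
{"fn": "servo_tool", "kwargs": {
  "targets": [
    [[0,0,0],[0,0,0]],
    [[0,0,0],[0,0,0]],
    [[0,0,0],[0,0,0]],
    [[0,0,0],[0,0,0]],
    [[0,0,0],[0,0,0]],
    [[0,0,0],[0,0,0]],
    [[0,0,0],[0,0,0]],
    [[0,0,0],[0,0,0]],
    [[0,0,0],[0,0,0]],
    [[0,0,0],[0,0,0]],
    [[0,0,0],[0,0,0]],
    [[0,0,0],[0,0,0]]
  ],
  "jaw": 0,
  "grip_force": 60
}}

```text
time: 4.12
tool_pos: [0.6281, -0.1027, 0.0614]
ee_rot: [3.142, 0.002, 2.902]
force: [-0.2, -0.4, 5.9]
gripper_width: 0.612
finger_force: 63.4
```

```bash
python3 - <<'E'
from h import *
s=get_state(); w=capture('wrist'); cv2.imwrite('pics/w2.png',w); print(s['time'],s['tool_pos'],s['ee_rot'],s['gripper_width'],s['finger_force'])
E
```

```text
4.1167 [ 0.6280964  -0.10268039  0.06136119] [3.14151792e+00 2.42264079e-03 2.90166365e+00] 0.611731485723137 63.39637260549182
```

View pics/w2.png

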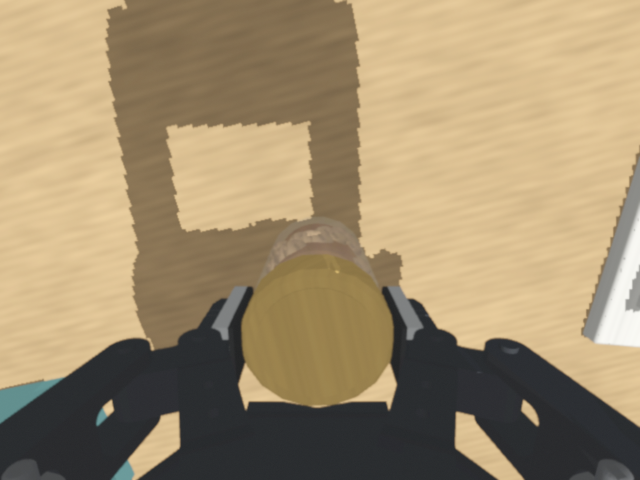

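The jar is gripped centrally by its lid, at about (318.5,328.5) in the picture, with an opening of 52 mm. I lift it and move to a standoff beside the nest.

Request:
{"fn": "servo_tool", "kwargs": {
  "targets": [
    [[0,0,-0.02],[0,0,0]],
    [[0,0,-0.05],[0,0,0]],
    [[0,0,-0.08],[0,0,0]],
    [[0,0,-0.09],[0,0,0]],
    [[0,0,-0.08],[0,0,0]],
    [[0.01,0.03,-0.04],[0,0,0]],
    [[0.02,0.07,-0.015],[0,0,0]],
    [[0.03,0.1,0],[0,0,0]],
    [[0.03,0.12,0],[0,0,0]],
    [[0.03,0.12,0],[0,0,0]],
    [[0.03,0.1,0],[0,0,0]],
    [[0.03,0.08,0],[0,0,0]],
    [[0.01,0.05,0],[0,0,0]],
    [[0.01,0.03,0],[0,0,0]],
    [[0,0,0],[0,0,0]],
    [[0,0,0],[0,0,0]],
    [[0,0,0],[0,0,0]]
  ]
}}

```text
time: 5.58
tool_pos: [0.6205, 0.0783, 0.1537]
ee_rot: [-3.141, -0.0, 2.901]
force: [0.7, 0.4, -1.8]
gripper_width: 0.611
finger_force: 63.0
```

```bash
python3 - <<'E'
from h import *
s=get_state(); w=capture('wrist'); cv2.imwrite('pics/w3.png',w); print(s)
E
```

```text
{'time': 5.5833, 'joint_pos': array([ 6.66135828e-02,  3.68660035e-01,  1.19267479e+00, -3.45163772e-04,
        1.58047397e+00, -1.26311204e+00]), 'dq': array([-0.00651526, -0.00162209,  0.00022327,  0.00245827, -0.00058147,
        0.00191371]), 'effort': array([ 6.91468455e-01, -5.11927021e+01, -3.63256645e+01,  3.65918269e-02,
        4.07573578e-03,  1.65850917e-03]), 'tool_pos': array([0.62046355, 0.0782776 , 0.15368854]), 'ee_rot': array([-3.14119826e+00, -1.01458376e-04,  2.90051863e+00]), 'force': array([ 0.73009777,  0.40100496, -1.84159451]), 'ft_torque': array([-0.00551377, -0.02139956,  0.00710971]), 'finger_force': 63.02187281753504, 'gripper_width': 0.6108374613408313}
```

View pics/w3.png

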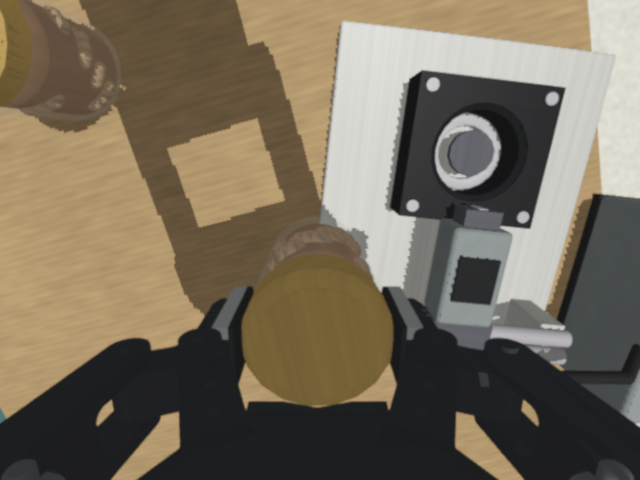

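The picture shows the nest at upper right, with its four screws near (433,84), (552,99), (413,206) and (523,217). The held lid is at (318,329). I refine these and compute the shift.

```bash
cat > nest.py <<'E'
from h import *
def run(f,guess,s,r=12):
    w=cv2.imread(f); g=cv2.cvtColor(w,cv2.COLOR_BGR2GRAY); P=[]
    for x,y in guess:
        c=g[y-r:y+r+1,x-r:x+r+1]; _,m=cv2.threshold(c,130,255,0)
        n,l,st,ce=cv2.connectedComponentsWithStats(m); k=min(range(1,n),key=lambda i:np.hypot(*(ce[i]-r)))
        P.append(ce[k]+[x-r,y-r]); print(P[-1],st[k][4])
    q=cast('wrist',P,.046,s); print(q[:,:2].round(4).tolist(), 'sides',[np.linalg.norm(q[a]-q[b]).round(4) for a,b in((0,1),(2,3),(0,2),(1,3),(0,3),(1,2))])
    N=q.mean(0); d=q[2]+q[3]-q[0]-q[1]; print('nest',N,'yaw',np.arctan2(d[1],d[0]))
    m=cv2.morphologyEx(brass(w),cv2.MORPH_OPEN,np.ones((9,9))); m[:240]=0; m[:,:235]=0;m[:,402:]=0
    cs=max(cv2.findContours(m,0,1)[0],key=cv2.contourArea); (cx,cy),rad=cv2.minEnclosingCircle(cs); print('lid px',cx,cy,rad,cv2.boundingRect(cs))
    J=cast('wrist',[[cx,cy]],s['tool_pos'][2]+.0306,s)[0]; T=pose(s)
    print('lid in tool mm',(T[:3,:3].T@(J-T[:3,3]))*1e3)
    print('shift from lid to nest, units',T[:3,:3].T@np.r_[N[:2]-J[:2],0]/.25, 'from TCP', T[:3,:3].T@np.r_[N[:2]-T[:2,3],0]/.25)
E
python3 - <<'E'
from nest import *
run('pics/w3.png',[(433,84),(552,99),(413,206),(523,217)],get_state())
E
```

```text
[432.70666667  83.92666667] 150
[551.86029412  98.17647059] 136
[412.34782609 205.31304348] 115
[522.66972477 216.74311927] 109
[[0.5403, 0.1745], [0.5667, 0.2486], [0.6144, 0.1482], [0.6407, 0.2221]] sides [np.float64(0.0786), np.float64(0.0785), np.float64(0.0786), np.float64(0.0786), np.float64(0.1111), np.float64(0.1112)]
nest [0.59049416 0.1983377  0.046     ] yaw -0.3425211019222721
lid px 316.95660400390625 337.5691223144531 75.80085754394531 (243, 268, 149, 138)
lid in tool mm [  0.65589364   0.84063284 -30.60018364]
shift from lid to nest, units [ 2.28697403e-01  4.34590856e-01 -1.02562540e-04] from TCP [ 2.31311807e-01  4.37987099e-01 -1.03302071e-04]
```

```bash
python3 - <<'E'
from h import *
s=get_state(); T=pose(s)
w=cv2.imread('pics/w3.png'); h=cv2.cvtColor(w,cv2.COLOR_BGR2HSV)
m=cv2.inRange(h,(12,90,70),(30,255,255)); m[:245]=0; m[:,:238]=0; m[:,400:]=0; m=cv2.morphologyEx(m,cv2.MORPH_OPEN,np.ones((7,7)))
cs=max(cv2.findContours(m,0,1)[0],key=cv2.contourArea)[:,0].astype(float); print(cs.min(0),cs.max(0))
for zz in (.0306,):
    q=(cast('wrist',cs,s['tool_pos'][2]+zz,s)-T[:3,3])@T[:3,:3]*1e3
    print('tool-plane extents',q.min(0),q.max(0))
    lo=q[cs[:,1]>345]
    A=np.c_[2*lo[:,:2],np.ones(len(lo))]; c=np.linalg.lstsq(A,(lo[:,:2]**2).sum(1),rcond=None)[0]
    print('circle fit lower arc',c[:2],np.sqrt(c[2]+c[0]**2+c[1]**2))
c=cv2.resize(w[235:420,225:410],None,fx=3,fy=3); cv2.imwrite('pics/lid.png',c)
E
```

```text
[238. 245.] [396. 407.]
tool-plane extents [-27.69789139 -27.13462673 -30.60960866] [ 33.62793895  29.13771513 -30.59077332]
circle fit lower arc [-4.2791168  0.8844787] 27.677705286011797
```

View pics/lid.png

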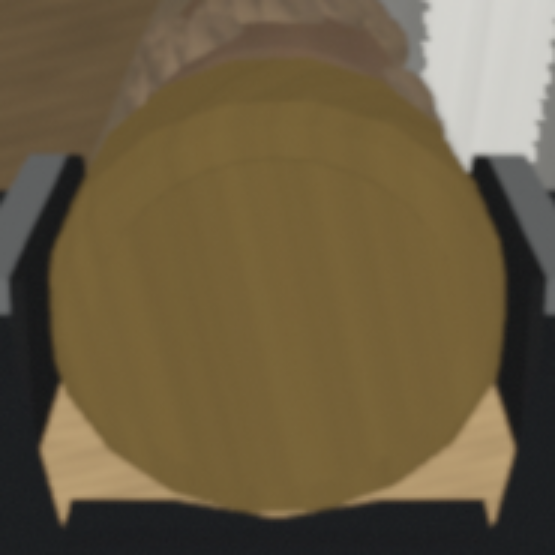

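The crop shows the lid disc spanning rows 268–407 and columns 242–393, so the lid is centred in the tool within 1 mm. The shift to the nest is (0.231, 0.434).

Request:
{"fn": "servo_tool", "kwargs": {
  "targets": [
    [[0.011,0.02,0],[0,0,0]],
    [[0.02,0.04,0],[0,0,0]],
    [[0.03,0.06,0],[0,0,0]],
    [[0.04,0.07,0],[0,0,0]],
    [[0.04,0.074,0],[0,0,0]],
    [[0.04,0.07,0],[0,0,0]],
    [[0.03,0.05,0],[0,0,0]],
    [[0.015,0.03,0],[0,0,0]],
    [[0.005,0.02,0],[0,0,0]],
    [[0,0,0],[0,0,0]],
    [[0,0,0.02],[0,0,0]],
    [[0,0,0.04],[0,0,0]],
    [[0,0,0.04],[0,0,0]],
    [[0,0,0.02],[0,0,0]],
    [[0,0,0],[0,0,0]],
    [[0,0,0],[0,0,0]],
    [[0,0,0],[0,0,0]],
    [[0,0,0],[0,0,0]]
  ]
}}

```text
time: 7.13
tool_pos: [0.5904, 0.1986, 0.1245]
ee_rot: [3.141, 0.001, 2.902]
force: [-0.2, -0.4, -2.1]
gripper_width: 0.613
finger_force: 63.0
```

```bash
python3 - <<'E'
from h import *
s=get_state(); T=pose(s); print(s['time'],s['tool_pos'],s['ee_rot'],s['force'])
print('tcp goal err units', T[:3,:3].T@np.r_[np.array([.59049,.19834])-T[:2,3],0]/.25)
a=capture('scene'); b=capture('top'); cv2.imwrite('pics/s4.png',a);cv2.imwrite('pics/t4.png',b)
cv2.imwrite('pics/v4.png',np.hstack([cv2.resize(a[200:330,330:460],(400,400)),cv2.resize(b[185:315,170:300],(400,400))]))
E
```

```text
7.1333 [0.59036766 0.19859054 0.12446169] [3.14095541e+00 1.03524528e-03 2.90168363e+00] [-0.21666129 -0.39211833 -2.13008584]
tcp goal err units [-7.13473403e-04 -8.57168552e-04  1.92393710e-07]
```

View pics/v4.png

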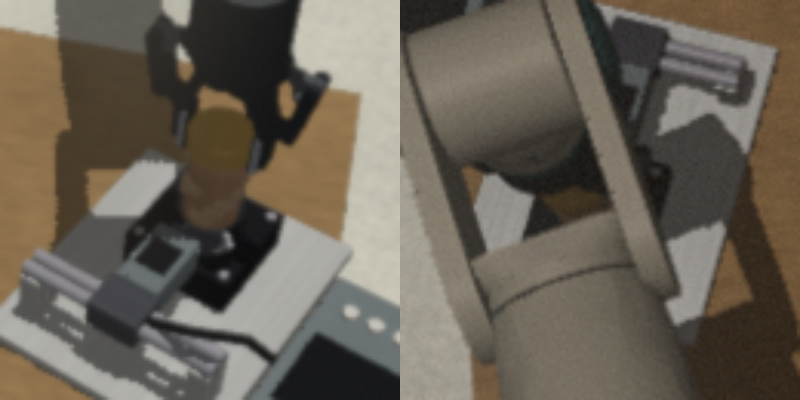

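The scene view shows the jar upright over the nest block, clear of the print head; the arm hides it from the top camera. I correct by −1 mm in y and go down slowly.

Request:
{"fn": "servo_tool", "kwargs": {
  "targets": [
    [[0,-0.004,0.008],[0,0,0]],
    [[0,0,0.01],[0,0,0]],
    [[0,0,0.01],[0,0,0]],
    [[0,0,0.01],[0,0,0]],
    [[0,0,0.01],[0,0,0]],
    [[0,0,0.01],[0,0,0]],
    [[0,0,0.008],[0,0,0]],
    [[0,0,0.008],[0,0,0]],
    [[0,0,0.008],[0,0,0]],
    [[0,0,0.004],[0,0,0]],
    [[0,0,0],[0,0,0]],
    [[0,0,0],[0,0,0]]
  ]
}}

```text
time: 8.23
tool_pos: [0.5898, 0.1976, 0.1023]
ee_rot: [3.142, 0.0, 2.902]
force: [-0.0, -0.1, -1.7]
gripper_width: 0.605
finger_force: 63.0
```

Request:
{"fn": "servo_tool", "kwargs": {
  "targets": [
    [[0,0,0.006],[0,0,0]],
    [[0,0,0.006],[0,0,0]],
    [[0,0,0.006],[0,0,0]],
    [[0,0,0.006],[0,0,0]],
    [[0,0,0.006],[0,0,0]],
    [[0,0,0.006],[0,0,0]],
    [[0,0,0],[0,0,0]],
    [[0,0,0],[0,0,0]]
  ]
}}

```text
time: 8.9
tool_pos: [0.59, 0.1976, 0.0939]
ee_rot: [3.141, 0.001, 2.902]
force: [-2.2, -0.4, 3.0]
gripper_width: 0.609
finger_force: 63.5
```

Request:
{"fn": "servo_tool", "kwargs": {
  "targets": [
    [[0,0,0.006],[0,0,0]],
    [[0,0,0.006],[0,0,0]],
    [[0,0,0.006],[0,0,0]],
    [[0,0,0.006],[0,0,0]],
    [[0,0,0.006],[0,0,0]],
    [[0,0,0.006],[0,0,0]],
    [[0,0,0.006],[0,0,0]],
    [[0,0,0],[0,0,0]],
    [[0,0,0],[0,0,0]]
  ]
}}

```text
time: 9.65
tool_pos: [0.5899, 0.1976, 0.083]
ee_rot: [3.141, 0.0, 2.902]
force: [-1.3, -1.4, 5.4]
gripper_width: 0.613
finger_force: 63.7
```

Request:
{"fn": "servo_tool", "kwargs": {
  "targets": [
    [[0,0,0.003],[0,0,0]],
    [[0,0,0.003],[0,0,0]],
    [[0,0,0.003],[0,0,0]],
    [[0,0,0],[0,0,0]],
    [[0,0,0],[0,0,0]],
    [[0,0,0],[0,0,0]]
  ]
}}

```text
time: 10.15
tool_pos: [0.5901, 0.1976, 0.0814]
ee_rot: [3.141, 0.001, 2.902]
force: [-2.3, -2.6, 7.8]
gripper_width: 0.613
finger_force: 64.0
```

Request:
{"fn": "servo_tool", "kwargs": {
  "targets": [
    [[0,0,0.002],[0,0,0]],
    [[0,0,0.002],[0,0,0]],
    [[0,0,0],[0,0,0]],
    [[0,0,0],[0,0,0]],
    [[0,0,0],[0,0,0]]
  ]
}}

```text
time: 10.57
tool_pos: [0.5904, 0.1976, 0.0815]
ee_rot: [3.141, 0.002, 2.902]
force: [-4.1, -2.5, 13.2]
gripper_width: 0.609
finger_force: 64.4
```

Request:
{"fn": "servo_tool", "kwargs": {
  "targets": [
    [[0.001,0,0.002],[0,0,0]],
    [[0.001,0,0.001],[0,0,0]],
    [[0,0,0],[0,0,0]],
    [[0,0,0],[0,0,0]],
    [[0,0,0],[0,0,0]],
    [[0,0,0],[0,0,0]],
    [[0,0,0],[0,0,0]],
    [[0,0,0],[0,0,0]]
  ]
}}

```text
time: 11.23
tool_pos: [0.5902, 0.1976, 0.0814]
ee_rot: [3.141, 0.003, 2.902]
force: [-4.5, -3.0, 14.8]
gripper_width: 0.609
finger_force: 64.8
```

```bash
python3 - <<'E'
from h import *
a=capture('scene'); w=capture('wrist'); s=get_state(); print(s['time'],s['tool_pos'],s['force'],s['ft_torque'],s['ee_rot'])
cv2.imwrite('pics/v5.png',np.hstack([cv2.resize(a[200:330,330:460],(400,400)),cv2.resize(w[200:480,180:460],(400,400))]))
E
```

```text
11.3333 [0.59019912 0.19757433 0.08137887] [-4.49871305 -3.12067064 14.12838004] [-0.69289751  0.84244206  0.00493733] [3.14076777e+00 2.93948407e-03 2.90161193e+00]
```

View pics/v5.png

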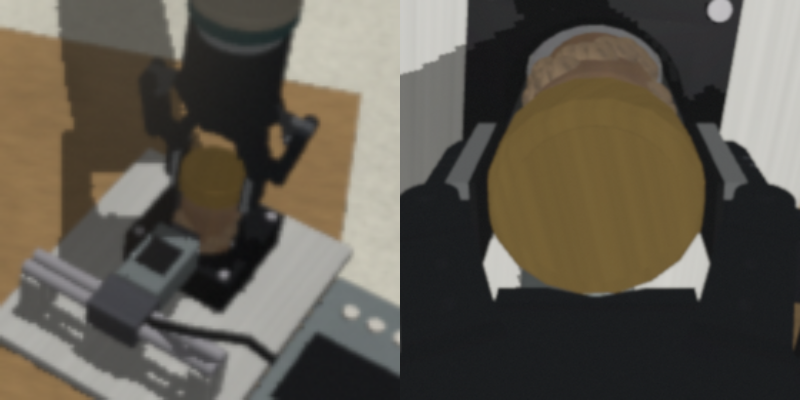

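The jar sits upright in the bore with no slip in the grip: the lid is at the same pixels as before. TCP z 0.0814 matches base-on-ring height, and the force rises stiffly to about 14 N against a spring share of about 6 N, so I hand in.

```bash
python3 -c "
from station import *
print(job.close_job()); s=get_state(); print(s['time'],s['tool_pos'],s['force'])"
```

```text
the job is handed in; nothing more can be done
None
the job is handed in; nothing more can be done
```

I lowered the small jar upright into the nest, pressed it down onto the stop ring and handed the job in with the arm still holding it there at about 14 N; no verdict was returned.

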